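# Free the jammed mill-ball chute

### The job

An oversize ball plugs the narrow outlet of the mill-ball feed chute. With closed fingers push it straight back up the main lane from the outlet, without lifting it out, until it has gone between the two sprung rollers and sits home against the rubber buffer, so that it stays there and the three smaller balls run out into the tray. Porcelain chips: go by feel, press on the big ball with no more than about 15 N, and leave the glassware standing round the chute alone.

Things in the scene. Friction and masses are not known exactly. Their poses are not given: they have to be found in the camera images.
- chute: Metal feed chute fixed to the bench. Origin on the bench under the throat; x points straight back up the main lane, y to its left, z up. The flat deck slopes: its height = 22 mm + 0.105 x - 0.053 y. Rails stand 12 to 14 mm above the deck; fingertips 22 to 27 mm above the deck clear rails and cheeks and meet the big ball near its middle.
- throat (a point): Middle of the outlet throat, on the deck: a 50 mm gap between two low cheeks (y = -23 and 27 mm, 20 mm high above the deck, x = -10 to 0). Below it the deck runs on 70 mm to the tray. The 60 mm ball cannot pass, the 44 mm balls can. The main lane above it is straight along x, rails at y = 24 and -30 mm; the smaller balls' lane joins from the right (-y) between x = 10 and 65 mm.
- slot (a point): Point on the deck of the main lane 149 mm above the throat. A catch is clamped near it, anywhere within 30 mm up or down the lane (not measured): two upright sprung rollers, 12 mm dia., 52 mm apart, opened by pushing the ball with 6 to 9 N, then a rubber buffer, 6 N per mm, rigid behind. The seated big ball is 3 mm past the rollers, 119 to 179 mm above the throat; if not past them it rolls back.
- tray (a point): Middle of the inner floor of the white open tray below the chute; inside 132 mm along chute x, 152 mm along y, walls 45 mm high.
- big_center (a point): Centre of the oversize porcelain ball, 60 mm dia., about 0.27 kg, lying in the throat at the start; it rolls freely.
- ball0_center (a point): Centre of a porcelain ball, 44 mm dia., 0.1 kg, first in the queue in the side lane, leaning on the big one.
- ball1_center (a point): Centre of the second 44 mm ball in the queue.
- ball2_center (a point): Centre of the third 44 mm ball in the queue.
- beaker_a: Glass beaker, 60 mm dia., 85 mm high, standing left of the main lane; origin centre of its underside. Leave alone.
- beaker_b: Glass beaker, 68 mm dia., 90 mm high, standing right of the tray; origin centre of its underside. Leave alone.
- jar: Amber glass jar, 64 mm dia., 85 mm high, standing in the nook right of the throat; origin centre of its underside. Leave alone.
Not all that is in view belongs to the job. Leave any blue look-alike of the part that bears big_center alone.

How it is judged:
At the end, for the whole second after the job is handed in: The big ball rests by itself in the catch at the top of the main lane (centre 108 to 187 mm above the throat, within 15 mm of the lane's centre line, lying on the deck), and all three smaller balls rest in the tray (x of big_center in the frame of chute between 0.108 and 0.187 m and y of big_center in the frame of chute between -0.015 and 0.015 m and z of big_center in the frame of chute below 0.08 m and linear speed of big below 0.02 m/s and x of ball0_center in the frame of chute between -0.206 and -0.075 m and y of ball0_center in the frame of chute between -0.076 and 0.076 m and height (world z) of each of ball0_center, ball1_center, ball2_center below 0.045 m and linear speed of each of ball0, ball1, ball2 below 0.05 m/s and x of ball1_center in the frame of chute between -0.206 and -0.075 m and y of ball1_center in the frame of chute between -0.076 and 0.076 m and x of ball2_center in the frame of chute between -0.206 and -0.075 m and y of ball2_center in the frame of chute between -0.076 and 0.076 m); the robot touches nothing.
It fails at once if the big ball is pressed by the robot with more than 18 N (contact force between any of the fingers, the arm and big above 18 N).
It fails at once if the big ball is lifted off the chute (z of big_center in the frame of chute above 0.095 m).
It fails at once if a beaker or the jar is shifted by more than 20 mm or tipped (distance of any of beaker_a, beaker_b, jar from where it was at the start of the episode above 0.02 m or angle between any of beaker_a, beaker_b, jar's own z axis and vertical above 0.4 rad).
It also fails if it takes over 48 s, if anything falls off the work surface, if the arm or the gripper's body presses on something with over 40 N, if the wrist force passes 120 N, or if a joint passes its speed limit or range.

### The arm

A 6-joint arm with a two-finger parallel gripper is mounted at the origin on the work surface. World frame = base frame: x ahead of the robot, y to its left, z up, the work surface at z = 0. Lengths are in m, angles in rad, forces in N, time in s.
With the tool pointing down it reaches from about 0.4 to 0.925 m from the base axis. Payload 3.4 kg.
Tool frame: the origin (TCP) lies midway between the tips of the shut fingers; the grasp point (between the pads) lies 19 mm behind it; z points along the fingers, y is the line along which they close (so a half turn about z gives the same grasp; the last joint's range is limited). The gripper opens to 85 mm and grips with 20 to 120 N. Pads are 22 mm wide; open, the fingers measure 114 mm over their backs; the gripper's body (76 mm by 85 mm) begins 54 mm behind the grasp point. The pads swing forward as they close: fully open they stand 13 mm farther back than shut.
Start: joints at [1.266, 0.307, 1.506, -0, 1.328, -0.073], TCP at [0.132, 0.56, 0.231] pointing down, gripper open.
Joint ranges: [-3.12, 3.12], [-1.05, 2.28], [0.14, 2.33], [-1.42, 4.57], [0.1, 2.73], [-2.68, 2.68]. Speed limits (rad/s): [2.57, 2.57, 3.14, 3.14, 3.14, 3.14].

### API

Orientations are given as a rotation vector (axis times angle).
In Python, from workcell import r gives the robot as it stands. Calls block until the motion is done:
- r.move_ptp(position, orientation): joint-space move of the TCP to a pose.
- r.move_l(position, frame=None, max_speed=0.15, contact_N=None): straight line of the TCP; frame=None keeps the orientation; max_speed is the mean speed in m/s. With contact_N (N) it stops when the force on the tool has changed by that much, and returns True; else False.
- r.move_j(angles): joint-space move.
- r.command_gripper(opening, strength=None): finger opening in m; strength is the grip in N (None keeps the last); returns when the fingers have stopped.
- r.wait(seconds).
- r.ik(position, orientation): joint angles nearest the present ones, or None.
- r.sense(): the state.
- r.camera(name): name is "scene" or "top" or "wrist"; returns the picture (400x640x3 uint8, red, green, blue); there is no depth.
- r.get_calibration(name): a dict with "intrinsics" (3x3 intrinsics, pixels), "R" (3x3) and "t" (3): a world point X has camera coordinates R X + t. Camera axes: x right, y down, z forward; pixel columns grow to the right and rows downward; lengths in m; the calibration is good to about 2 mm. A picture is of the moment at which its call begins: read the wrist's pose just before it. get_calibration takes no time and is no camera call; for the wrist camera it gives the pose at the moment of the call.
A pose or a line that the arm cannot do raises r.MotionError and nothing moves.
- r.job_done(): hands the job in; it is judged then, once.
The state is a dict: "clock": time; "joint_pos": joint angles; "joint_vel": joint speeds; "effort": joint torques, N m; "tcp_pos": TCP position; "tcp_rot": TCP orientation; "wrist_force": force on the tool from outside, world axes, zero at the start; "ft_torque": the same for the moment, N m; "gripper_width": finger opening in m; "grip_force": force on a finger pad.
Only numpy, scipy, OpenCV 4.12 (cv2) and the standard library are available. Lean on these libraries where they do the work, as an engineer would, in place of code of your own. Each camera call takes 0.05 s, during which the arm holds its last target. There are 200 camera calls.

## Working session

There is one attempt and no reset: what is moved stays moved. The work goes in short steps, each a Python script; the robot and the scene stay as the last script left them, time stands still between calls to the robot, and variables do not carry over. Pictures are saved under pics/ and viewed, at most 10 in all, crops included, and the job is handed in when it is done.

```bash
ls; mkdir -p pics
python3 - <<'E'
from workcell import r
import cv2
for n in ("top","scene"):
    cv2.imwrite(f"pics/{n}0.png",r.camera(n)[:,:,::-1])
    c=r.get_calibration(n); print(n,c)
s=r.sense(); print(s["clock"],s["tcp_rot"],s["wrist_force"])
E
```

```text
pics
top {'intrinsics': array([[473.48185999,   0.        , 321.90550092],
       [  0.        , 473.48185999, 195.35616769],
       [  0.        ,   0.        ,   1.        ]]), 'R': array([[ 0.0233415 , -0.9993741 ,  0.02658156],
       [-0.99647039, -0.02540179, -0.0800094 ],
       [ 0.08063455, -0.0246202 , -0.99643962]]), 't': array([-0.04416487,  0.5511147 ,  0.70811909])}
scene {'intrinsics': array([[511.9253528 ,   0.        , 316.08717748],
       [  0.        , 511.9253528 , 202.64130774],
       [  0.        ,   0.        ,   1.        ]]), 'R': array([[ 0.17046136,  0.98528829, -0.01224388],
       [ 0.85674746, -0.15433815, -0.49210113],
       [-0.48675118,  0.07339432, -0.87045193]]), 't': array([-0.07206285, -0.43763638,  1.15368041])}
0.1 [-3.61693191e-01 -3.12037808e+00  2.86155967e-03] [ 0.34911273 -0.0574985   0.41975446]
```

View pics/top0.png

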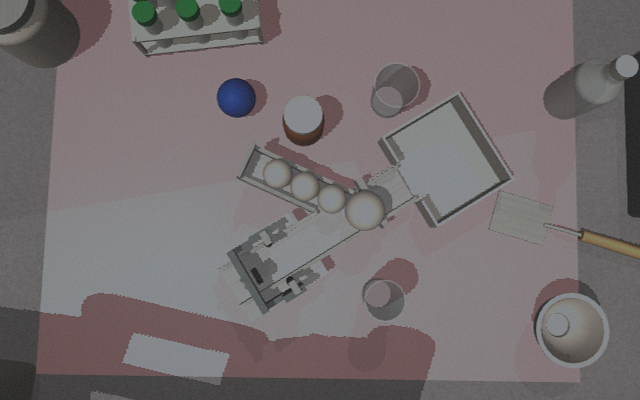

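View pics/scene0.png

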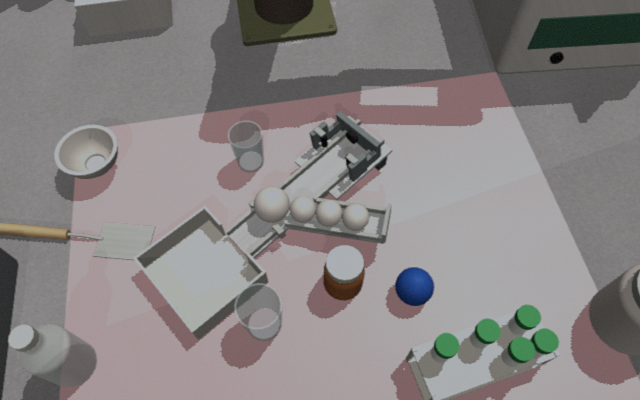

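The big white ball is at top (365,210) and scene (271,204). The three smaller balls run up-left of it, at top (331,198), (304,186) and (278,173). The blue ball at top (236,97) is the look-alike and stays untouched. The white ball in the throat with the queue leaning on it fits the description. I'll confirm with an enlarged crop.

Run:
```python
import cv2
a=cv2.imread("pics/top0.png")[130:330,210:430]
b=cv2.imread("pics/scene0.png")[100:300,210:410]
cv2.imwrite("pics/crop_t.png",cv2.resize(cv2.convertScaleAbs(a,alpha=1.3),None,fx=3,fy=3,interpolation=cv2.INTER_CUBIC)[:600])
cv2.imwrite("pics/crop_s.png",cv2.resize(cv2.convertScaleAbs(b,alpha=1.3),None,fx=3,fy=3,interpolation=cv2.INTER_CUBIC))
```

```text
(no output)
```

View pics/crop_t.png

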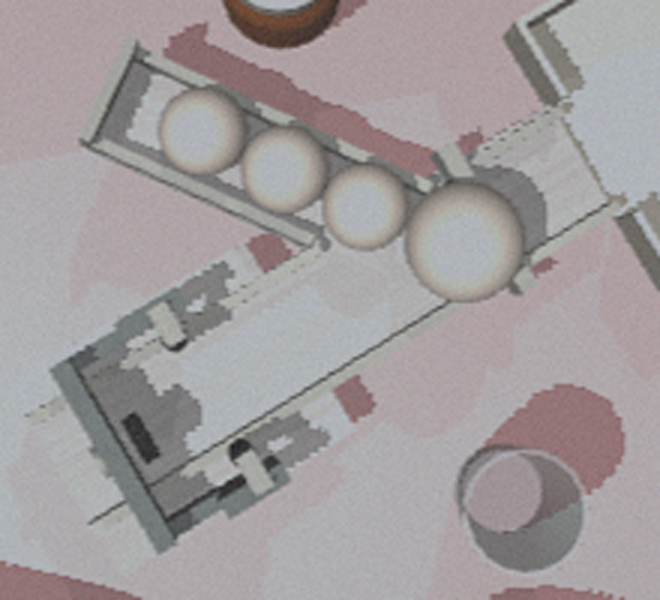

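View pics/crop_s.png

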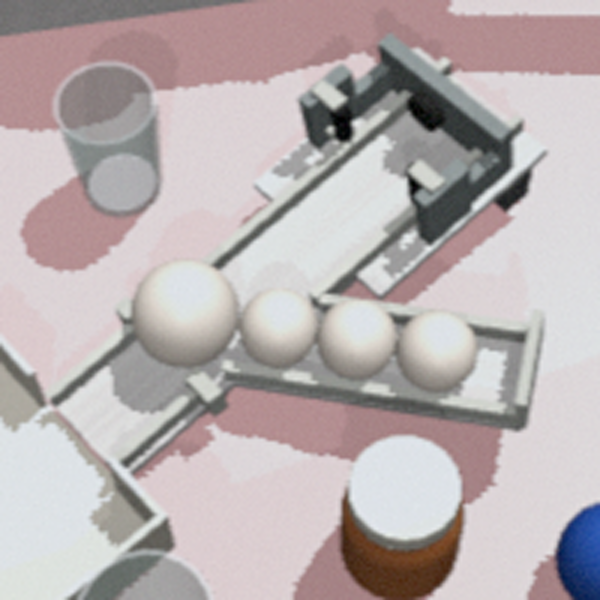

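The crops confirm it: the 60 mm ball is in the throat (top 364.7,210), and the catch is at the lower-left end with dark rollers at about (269,246) and (290,280). Next I triangulate.

```bash
cat > h.py <<'E'
import numpy as np, cv2
from workcell import r
C={n:r.get_calibration(n) for n in ("top","scene")}
P={n:c["intrinsics"]@np.c_[c["R"],c["t"]] for n,c in C.items()}
def tri(t,s):
    X=cv2.triangulatePoints(P["top"],P["scene"],np.array(t,float),np.array(s,float))[:,0]; return X[:3]/X[3]
def tc(x,y): return (x/3+210-.33,y/3+130-.33)
def sc(x,y): return (x/3+210-.33,y/3+100-.33)
def atz(n,p,z):
    c=C[n]; d=c["R"].T@np.linalg.solve(c["intrinsics"],[*p,1]); o=-c["R"].T@c["t"]; return o+d*(z-o[2])/d[2]
E
python3 - <<'E'
from h import *
np.set_printoptions(precision=4,suppress=True)
F=dict(big=((464,240),(186,313)),b0=((365,206),(279,327)),b1=((285,169),(358,340)),b2=((203,131),(437,350)),
 rolR=((167,325),(427,175)),rolL=((250,468),(330,95)),plR=((65,370),(515,135)),plL=((165,545),(390,42)),buf=((140,437),(428,110)),
 endL=((610,203),(52,405)),endR=((562,108),(125,468)),chR=((455,160),(207,390)))
W={k:tri(tc(*a),sc(*b)) for k,(a,b) in F.items()}
# direction from left-rail line in top view (height model ~ deck+13)
a=atz("top",tc(200,440),.047);b=atz("top",tc(447,303),.035)
e=atz("top",tc(610,203),.026)
print("rail yaw",np.arctan2(*(a-b)[1::-1]),np.arctan2(*(a-e)[1::-1]))
n=W["rolL"]-W["rolR"];print("rollers yaw",np.arctan2(-n[0],n[1]), "plate", np.arctan2(-(W["plL"]-W["plR"])[0],(W["plL"]-W["plR"])[1]))
yaw=np.arctan2(*(a-e)[1::-1])
R=np.array([[np.cos(yaw),-np.sin(yaw)],[np.sin(yaw),np.cos(yaw)]])
o=W["big"][:2]-R@[.015,-.0007]
print("origin",o,yaw)
for k,v in W.items(): print(k,v,"chute",R.T@(v[:2]-o))
for k,v in dict(a=a,b=b,e=e).items(): print(k,R.T@(v[:2]-o))
E
```

```text
rail yaw 2.093151689820673 2.1110151016715974
rollers yaw 2.1385686811628752 plate 2.1490892295430446
origin [ 0.5369 -0.1054] 2.1110151016715974
big [ 0.5298 -0.0922  0.0574] chute [ 0.015  -0.0007]
b0 [ 0.5455 -0.0434  0.054 ] chute [ 0.0487 -0.0393]
b1 [ 0.5626 -0.0031  0.0569] chute [ 0.0745 -0.0746]
b2 [0.5794 0.0368 0.0633] chute [ 0.1001 -0.1096]
rolR [0.4855 0.0492 0.0897] chute [ 0.1591 -0.0354]
rolL [0.4205 0.0078 0.0876] chute [0.1569 0.0416]
plR [0.4644 0.1004 0.0849] chute [ 0.2138 -0.0436]
plL [0.3843 0.0481 0.0819] chute [0.2102 0.052 ]
buf [0.4328 0.0614 0.0766] chute [0.1966 0.0035]
endL [ 0.5528 -0.1732  0.0187] chute [-0.0663  0.0212]
endR [ 0.6013 -0.1407  0.0286] chute [-0.0635 -0.0371]
chR [ 0.5708 -0.0879  0.0428] chute [-0.0025 -0.038 ]
a [0.175  0.0207]
b [0.0351 0.0232]
e [-0.0645  0.0207]
```

```bash
cat >> h.py <<'E'
from scipy.spatial.transform import Rotation as Ro
yaw=2.128; ux=np.array([np.cos(yaw),np.sin(yaw)]); uy=np.array([-ux[1],ux[0]])
O=np.array([.5298,-.0922])-ux*.0125+uy*.0007
def pt(x,y=0.,h=.0245): return np.r_[O+ux*x+uy*y, .022+.105*x-.053*y+h]
def ch(p): d=np.array(p[:2])-O; return np.array([d@ux,d@uy,p[2]])
def rv(s):
    x=np.r_[s*ux,0]; z=np.array([0,0,-1.]); return Ro.from_matrix(np.c_[x,np.cross(z,x),z]).as_rotvec()
E
python3 - <<'E'
from h import *
np.set_printoptions(precision=4,suppress=True)
for s in (1,-1): print(s,r.ik(pt(-.045,0,.16),rv(s)),r.ik(pt(.13),rv(s)))
s=min((1,-1),key=lambda s:np.abs(r.ik(pt(-.045,0,.16),rv(s))[5]))
r.command_gripper(0.0)
r.move_ptp(pt(-.045,0,.16),rv(s))
r.move_l(pt(-.045,0,.04))
print(r.sense()["clock"],r.sense()["wrist_force"],ch(r.sense()["tcp_pos"]))
cv2.imwrite("pics/t1.png",cv2.resize(r.camera("top")[130:280,260:460,::-1],None,fx=3,fy=3))
E
```

```text
1 [-0.3206  0.3552  1.5781  0.      1.2082 -0.8778] [-0.0751  0.3706  1.9483  0.      0.8226 -0.6323]
-1 [-0.3206  0.3552  1.5781  0.      1.2082  2.2638] [-0.0751  0.3706  1.9483  0.      0.8226  2.5092]
4.7083 [ 0.0251 -0.0214  0.9043] [-0.0455 -0.0006  0.0579]
```

View pics/t1.png

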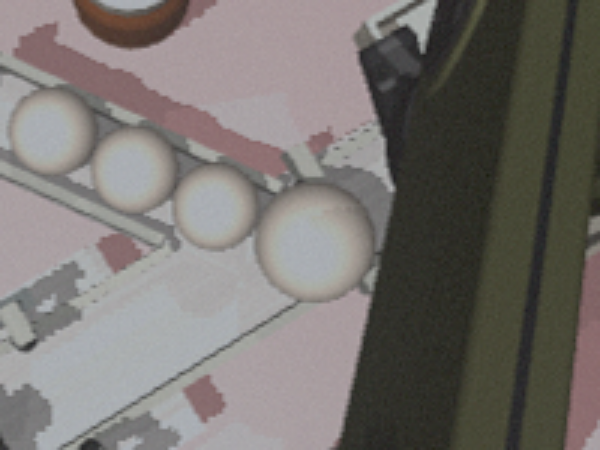

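The gripper is behind the ball and nothing has moved (ball still at crop 315,240). Next I lower and feel for the ball.

Run:
```python
from h import *
np.set_printoptions(precision=4,suppress=True)
r.move_l(pt(-.045),max_speed=.05)
f0=r.sense()["wrist_force"]; print(f0,ch(r.sense()["tcp_pos"]))
hit=r.move_l(pt(-.010),max_speed=.015,contact_N=1.2)
s=r.sense(); print(hit,s["clock"],ch(s["tcp_pos"]),s["wrist_force"]-f0, "along",(s["wrist_force"]-f0)[:2]@ux)
```

```text
[-0.3822 -0.7234 -0.6623] [-0.0447  0.0003  0.0413]
True 6.5083 [-0.0269 -0.0001  0.0436] [ 0.6534 -0.2345  1.2098] along -0.5445486058560236
```

Run:
```python
from h import *
np.set_printoptions(precision=3,suppress=True)
for x in (.02,.075):
    hit=r.move_l(pt(x),max_speed=.03,contact_N=5)
    s=r.sense(); print(hit,s["clock"],ch(s["tcp_pos"]),"along",s["wrist_force"][:2]@ux,s["wrist_force"])
    if hit: break
cv2.imwrite("pics/t2.png",cv2.resize(r.camera("scene")[100:300,170:410,::-1],None,fx=3,fy=3))
```

```text
False 8.225 [0.02  0.    0.049] along -0.1836576485779735 [ 0.344 -0.002  0.21 ]
False 10.2167 [0.075 0.    0.054] along -0.45922977241066637 [ 0.834 -0.022  0.12 ]
```

View pics/t2.png

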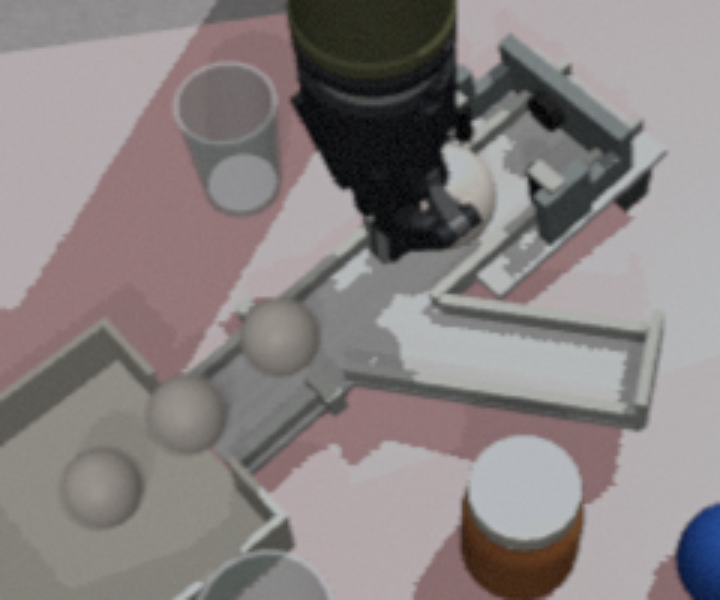

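The three small balls are running into the tray (crop 100,488; 187,413; 280,335) and the big ball is ahead of the fingers (465,190). Now the slow push by feel.

Run:
```python
from h import *
np.set_printoptions(precision=3,suppress=True)
def rep(h):
    s=r.sense(); print(h,s["clock"],ch(s["tcp_pos"]),"along",s["wrist_force"][:2]@ux)
h=r.move_l(pt(.094),max_speed=.025,contact_N=4); rep(h)
h=r.move_l(pt(.130),max_speed=.006,contact_N=10.5); rep(h)
```

```text
False 11.1833 [0.094 0.    0.056] along -0.22806191477016244
True 15.7083 [ 0.122 -0.001  0.06 ] along -3.876218136623498
```

Run:
```python
from h import *
np.set_printoptions(precision=3,suppress=True)
x0=ch(r.sense()["tcp_pos"])[0]
def rep(h):
    s=r.sense(); print(h,s["clock"],ch(s["tcp_pos"]),"along",s["wrist_force"][:2]@ux,s["wrist_force"][2])
rep(0)
for i in range(1,9):
    h=r.move_l(pt(x0+.0005*i),max_speed=.003,contact_N=6); rep(h)
    if h or r.sense()["wrist_force"][:2]@ux<-10: break
```

```text
0 15.7083 [ 0.122 -0.001  0.06 ] along -3.876218136623498 -1.3683676256051651
False 16.2417 [ 0.122 -0.     0.06 ] along -4.590000550386837 0.6918406244628067
False 16.5583 [ 0.122 -0.     0.06 ] along -6.744551079186597 0.4521323757062107
False 16.875 [ 0.123 -0.     0.06 ] along -6.718760733813057 -0.9543330313031184
False 17.1917 [ 0.123 -0.001  0.06 ] along -8.790739580442704 -0.48689671872588713
False 17.5083 [ 0.123 -0.001  0.06 ] along -8.783448123385803 -0.8210111388483212
False 17.825 [ 0.123 -0.001  0.06 ] along -10.101133221052688 -1.3831888578968017
```

Run:
```python
from h import *
np.set_printoptions(precision=3,suppress=True)
r.move_l(pt(.105),max_speed=.02); r.wait(.7)
s=r.sense(); print(s["clock"],ch(s["tcp_pos"]),s["wrist_force"][:2]@ux)
cv2.imwrite("pics/t3.png",cv2.resize(r.camera("scene")[90:310,130:410,::-1],None,fx=2.7,fy=2.7))
```

```text
19.6833 [ 0.105 -0.     0.058] -0.37734268871560717
```

View pics/t3.png

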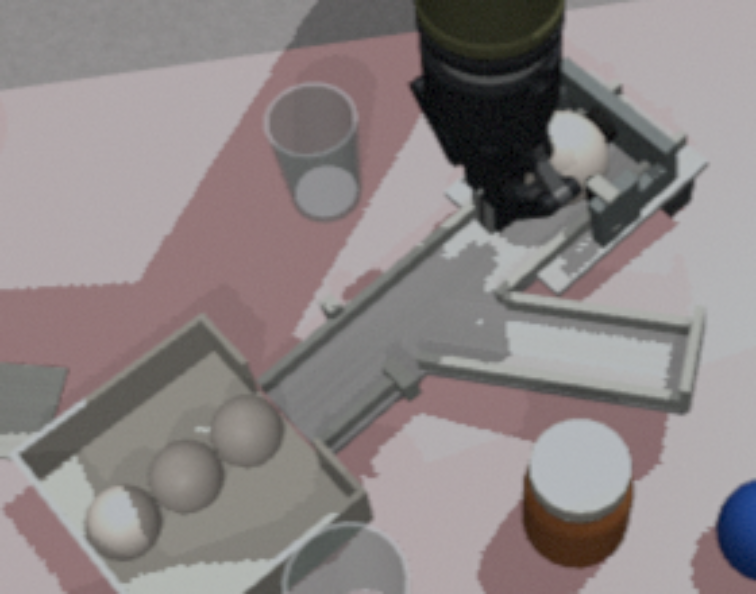

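All three small balls are in the tray: (123,522), (185,476), (246,430). The big ball sits at (575,148), apart from the fingers. I'll check positions by number, retreat, and look once more.

Run:
```python
from h import *
np.set_printoptions(precision=3,suppress=True)
g=lambda u,v:(u/2.7+130,v/2.7+90)
print("big",ch(atz("scene",g(575,148),.070)))
for p in ((123,522),(185,476),(246,430)): print(ch(atz("scene",g(*p),.030)))
r.move_l(pt(.06),max_speed=.08); r.move_l(pt(.0,0,.2))
r.move_ptp([.132,.56,.25],r.sense()["tcp_rot"]); r.wait(1)
print(r.sense()["clock"],r.sense()["tcp_pos"])
cv2.imwrite("pics/t4.png",cv2.resize(r.camera("top")[70:330,210:530,::-1],None,fx=2.3,fy=2.3))
```

```text
big [0.174 0.001 0.07 ]
[-0.181  0.003  0.03 ]
[-0.138  0.003  0.03 ]
[-0.093  0.002  0.03 ]
25.5417 [0.132 0.56  0.25 ]
```

View pics/t4.png

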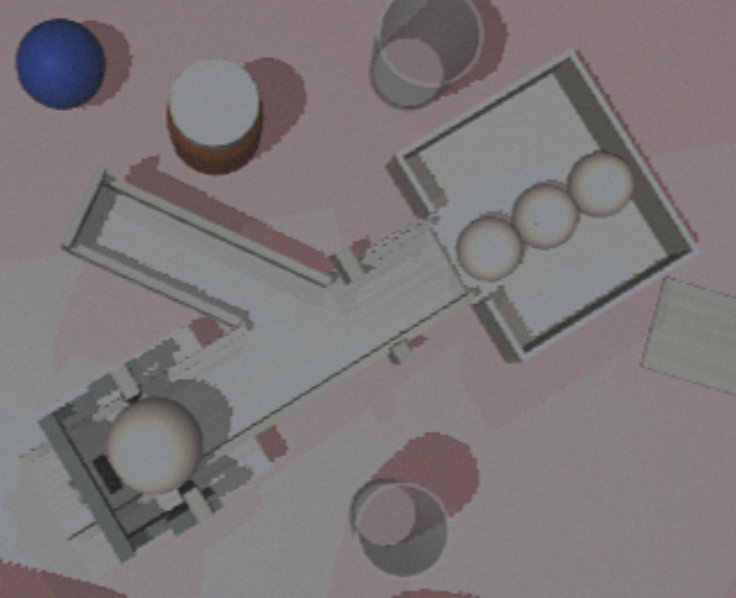

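The big ball (154,445) stays between the rollers and the buffer with nothing holding it. The three small balls lie still in the tray, and the glassware is where it was.

```bash
python3 -c "
from workcell import r
print(r.job_done())"
```

```text
the job is handed in; nothing more can be done
None
```

The job is handed in: the big ball stays in the catch on its own, about 174 mm above the throat by camera, and all three small balls rest in the tray. The glassware had not visibly moved, the push peaked at about 10.5 N on the wrist sensor, and the robot's clock read about 25.5 s.

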